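# Swap the broken flask and hold the good one down in the ink mixer

## Task

The short-necked flask sitting in the ink mixer's sprung ring is broken: take it out and drop it into the wire basket. Then set the long-necked, stoppered flask upright in the ring, keeping it upright on the way, and push that flask down against the springs as far as the ring will go, bearing on the flask only and not on the mixer itself. Finish while still holding it pressed down there, and leave everything else on the table where it is.

Things in the scene. Friction and masses are not known exactly. Their poses are not given: they have to be found in the camera images.
- flask: (sizes in mm) the good ink flask: white glazed, round belly 68 across, long straight neck 26 across and a cork stopper; about 0.16 kg, 142 high in all. Origin at the centre of its underside, z up its axis. Flat foot 32 across; belly centre 36 up; bare neck from 68 to 126 up, cork (22 across) from 126 to 142. It starts upright on the table.
- flask_belly (a point): (sizes in mm) centre of the good flask's round belly, on its axis, 36 above its underside
- reject: (sizes in mm) the broken flask: the same white belly, foot and 26 neck, but the neck ends short at 98 above the underside (bare neck 68 to 98) and has no stopper; about 0.15 kg. Origin at the centre of its underside, z up its axis. It starts upright, belly resting in the mixer's ring.
- reject_belly (a point): (sizes in mm) centre of the broken flask's round belly, 36 above its underside
- mixer: (sizes in mm) ink mixer, fixed to the table: grey housing 170 x 130, top 35 above the table, over whose round rubber drive cup (top at 41) a sprung ring rides on two upright posts. Origin on the table directly under the ring's centre, z up; the housing runs from 105 on its -x side to 65 on its +x side and 65 either way in y; the posts stand at y = -52 and +52 and end 95 above the table.
- ring_seat (a point): (sizes in mm) centre of the ring's upper face; it moves with the ring. Ring 72 outside, 52 hole, 12 thick, metal; upper face 80 above the table when up, 60 when fully down. A flask's belly rests on the hole's edge, its belly centre 22 above this point and its foot 14 below it, clear of the drive cup even when fully down.
- ring (a joint): travel of the ring, m: 0 when up, 0.020 when pressed to its stop. Springs push it up: about 4 N to start it moving down, rising by 0.4 N per mm to about 12 N at the stop (the flask's own weight of 1.3 to 2 N counts towards this but does not move it). It springs back up when let go.
- basket: (sizes in mm) open wire basket, fixed to the table, 190 (x) x 150 (y) outside, walls 4 thick and 70 high, floor 4 thick. Origin at the centre of its underside.
- cake_tin: (sizes in mm) bystander: round dark steel cake tin, 110 across, 35 high (origin at its underside); leave it where it is
- rinse_bowl: (sizes in mm) bystander: blue ceramic bowl, 100 across, 45 high (origin at its underside); leave it where it is
- ink_jar: (sizes in mm) bystander: squat amber ink jar with black cap, 42 across, 55 high (origin at its underside); leave it where it is
- ink_block: (sizes in mm) bystander: dark block 55 x 30 x 18 (origin at its underside); leave it where it is
- spring_clip: (sizes in mm) bystander: black spring clip 50 x 22 x 21 (origin at its underside); leave it where it is
- brush: (sizes in mm) bystander: 200 long brush lying flat (origin at its underside); leave it where it is
- paperweight: (sizes in mm) bystander: dark wooden bar 200 x 28 x 20 (origin at its underside); leave it where it is
Not all that is in view belongs to the job. What is shaped like the mixer but purple is not meant.

How it is judged (in metres and radians):
On the way, in this order (a step that is already met when the one before it is completed fails the run):
1. the broken flask lies in the wire basket, let go (x of reject_belly in the frame of basket between -0.09 and 0.09 m and y of reject_belly in the frame of basket between -0.07 and 0.07 m and z of reject_belly in the frame of basket between 0 and 0.055 m and contact force between each of the arm, the fingers and reject below 0.2 N), for 0.2 s.
2. the good flask sits upright in the ring (horizontal distance between flask_belly and ring_seat below 0.006 m and z of flask_belly in the frame of ring_seat below 0.03 m and angle between flask's own z axis and vertical below 0.2 rad and contact force between flask and mixer above 0.5 N), for 0.1 s.
At the end, for the whole second after the job is handed in: Broken flask loose in the basket (belly centre under 55 mm up); good flask in the ring (within 6 mm, tilt under 0.2 rad), ring down at least 16 of 20 mm, flask bearing on it with over 6 N, fingers on the flask with over 3 N, robot not touching the mixer, all at rest (all of step 1 and horizontal distance between flask_belly and ring_seat below 0.006 m and z of flask_belly in the frame of ring_seat below 0.03 m and angle between flask's own z axis and vertical below 0.2 rad and value of joint ring above 0.016 m and contact force between flask and mixer above 6 N and contact force between the fingers and flask above 3 N and contact force between each of the fingers, the arm and mixer below 0.5 N and linear speed of flask below 0.02 m/s and linear speed of reject below 0.05 m/s); the arm keeps its last pose, push and grip.
It fails at once if the good flask is tipped over (angle between flask's own z axis and vertical above 0.7 rad).
It fails at once if another thing on the table is moved more than 30 mm (distance of any of cake_tin, rinse_bowl, ink_jar, ink_block, spring_clip, brush, paperweight from where it was at the start of the episode above 0.03 m).
It also fails if it takes over 64 s, if anything falls off the work surface, if the arm or the gripper's body presses on something with over 40 N, if the wrist force passes 120 N, or if a joint passes its speed limit or range.

## Robot

A 7-joint arm with a two-finger parallel gripper is mounted at the origin on the work surface. World frame = base frame: x ahead of the robot, y to its left, z up, the work surface at z = 0. Lengths are in m, angles in degrees, forces in N, time in s.
With the tool pointing down it reaches from about 0.425 to 0.875 m from the base axis. Payload 4.7 kg.
Tool frame: the origin (TCP) lies at the centre of the arm's flange, where the gripper is bolted on; the fingertips stand 182 mm ahead of it and the grasp point (between the pads) lies 164 mm ahead of it; z points along the fingers, y is the line along which they close (so a half turn about z gives the same grasp; the last joint's range is limited). The gripper opens to 87 mm and grips with 3 to 60 N. Pads are 19 mm wide; open, the fingers measure 117 mm over their backs; the gripper's body (75 mm by 190 mm) begins 51 mm behind the grasp point.
Start: joints at [-73.734, 18.392, -4.016, 83.108, 1.295, 78.541, -3.26], TCP at [0.173, 0.626, 0.405] pointing down, gripper open.
Joint ranges: [-163.93, 163.93], [-17.29, 119.83], [-79.2, 71.16], [3.27, 140.29], [-89.18, 269.18], [5.43, 117.66], [-154.24, 154.24]. Speed limits (degrees/s): [147.25, 147.25, 180, 180, 180, 180, 180].

## Interface

Orientations are given as [roll, pitch, yaw] about the fixed x, y, z axes, in that order (R = Rz(yaw) Ry(pitch) Rx(roll)).
In Python, from cell import env gives the robot as it stands. The module is installed in compiled form; this text tells all that it offers.
- The arm moves only by the tool step_arm, never from a script. Its argument "steps" is one flat list of numbers, 5 for each row, row after row: the opening, from 0 (shut) to 1 (fully open), then the shift along the tool's x, y, z in mm, then the turn about the tool's z in degrees. In form: [grip, dx, dy, dz, roll, grip, dx, dy, dz, roll, ...]. A call has 1 to 12 rows; each row shifts and turns the commanded pose from where the row before left it, along the tool's axes as they then stand; what a row does not reach is not made up. A row lasts 1/8 s, in which the tool goes at most 62.5 mm and 10.7 degrees, less where a joint would pass 70% of its speed; a pose out of reach is approached as far as the arm can. A call with a gripper value outside its range is refused whole. The fingers move at their own pace and stop on an object; "grip_force" is the grip in N (left out, the last holds). Time passes only in rows, so rows that do not move let the fingers close. It gives the time, the measured TCP pose, the force, the opening and the grip force at its end, in the units of the state.
- env.get_obs(): the state, without advancing time (a new reading comes with each control period).
- env.read_camera(name): name is "scene" or "top" or "wrist"; returns a dict with "image" (420x560x3 uint8, red, green, blue), "camera_matrix" (3x3 intrinsics, pixels), "R" (3x3) and "t" (3): a world point X has camera coordinates R X + t. Camera axes: x right, y down, z forward; pixel columns grow to the right and rows downward; lengths in m; the calibration is good to about 2 mm. A picture is of the moment at which its call begins. There is no depth.
- env.sign_off(): hands the job in; it is judged then, once.
The state is a dict: "time_s": time; "qpos": joint angles; "joint_velocities": joint speeds; "effort": joint torques, N m; "tool_pos": TCP position; "tool_rot": TCP orientation; "force": force on the tool from outside, world axes, zero at the start; "wrist_torque": the same for the moment, N m; "grip_width": finger opening in m; "grasp_force": force on a finger pad.
Only numpy, scipy, OpenCV 4.12 (cv2) and the standard library are available. Lean on these libraries where they do the work, as an engineer would, in place of code of your own. Each camera call takes 0.05 s, during which the arm holds its last target. There are 200 camera calls.

## Working session

There is one attempt and no reset: what is moved stays moved. The work goes in short steps, Python scripts to look and compute and a tool call to move; the robot and the scene stay as the last step left them, time stands still between calls to the robot, and variables do not carry over. Pictures are saved under pics/ and viewed, at most 10 in all, crops included, and the job is handed in when it is done.

Besides the shell and the picture viewer there is one more tool, called after "Call:" as name(argument=value, ...) on one line, values as JSON. step_arm: Moves the arm, as the interface text tells. Its arguments: {"type":"object","properties":{"steps":{"type":"array","items":{"type":"number"}},"grip_force":{"type":"number"}},"required":["steps"]}

```bash
mkdir -p pics
cat > h.py <<'E'
import numpy as np,cv2
from cell import env
def cam(n):
    c=env.read_camera(n); return c
def save(c,f,crop=None,s=1):
    im=c["image"][...,::-1]
    if crop: im=im[crop[1]:crop[3],crop[0]:crop[2]]
    cv2.imwrite(f,cv2.resize(im,None,fx=s,fy=s))
def ray(c,u,v):
    d=c["R"].T@np.linalg.inv(c["camera_matrix"])@np.array([u,v,1.]); return -c["R"].T@c["t"],d
def onz(c,u,v,z):
    o,d=ray(c,u,v); return o+d*(z-o[2])/d[2]
def two(c1,p1,c2,p2):
    A=np.zeros((3,3));b=np.zeros(3)
    for c,p in((c1,p1),(c2,p2)):
        o,d=ray(c,*p);d=d/np.linalg.norm(d);M=np.eye(3)-np.outer(d,d);A+=M;b+=M@o
    return np.linalg.solve(A,b)
def proj(c,X):
    q=c["camera_matrix"]@(c["R"]@np.array(X)+c["t"]); return q[:2]/q[2]
E
python3 - <<'E'
from h import *
a=cam("scene");b=cam("top")
save(a,"pics/s0.png",s=1.4);save(b,"pics/t0.png",s=1.4)
for c in(a,b):print(-c["R"].T@c["t"])
o=env.get_obs();print(o["tool_pos"],o["tool_rot"],o["grip_width"],o["force"],o["time_s"])
E
```

```text
[ 1.03462283 -0.65613654  1.28546918]
[0.23886348 0.00995975 1.48182836]
[0.17321404 0.62631326 0.40376579] [-1.79902705e+02  6.05127521e-03  1.64544609e+02] 0.08700902218353453 [-0.47618584 -0.78698052 -0.434234  ] 0.1
```

View pics/s0.png

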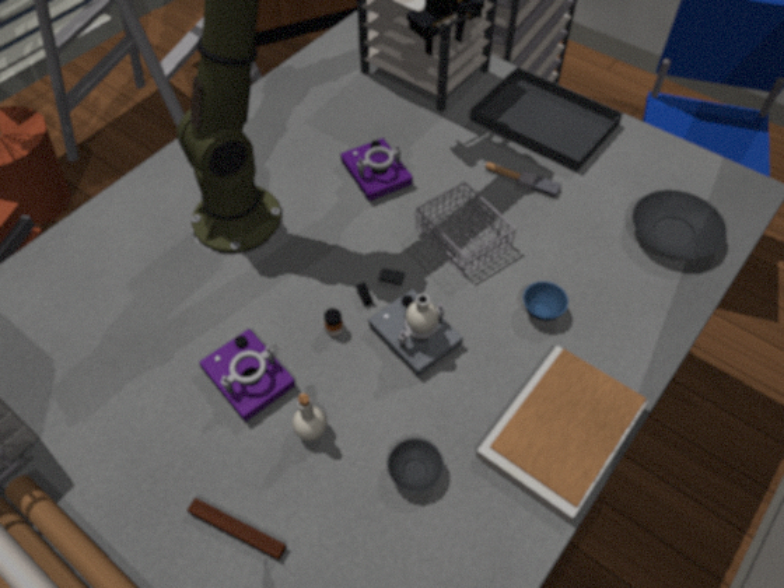

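View pics/t0.png

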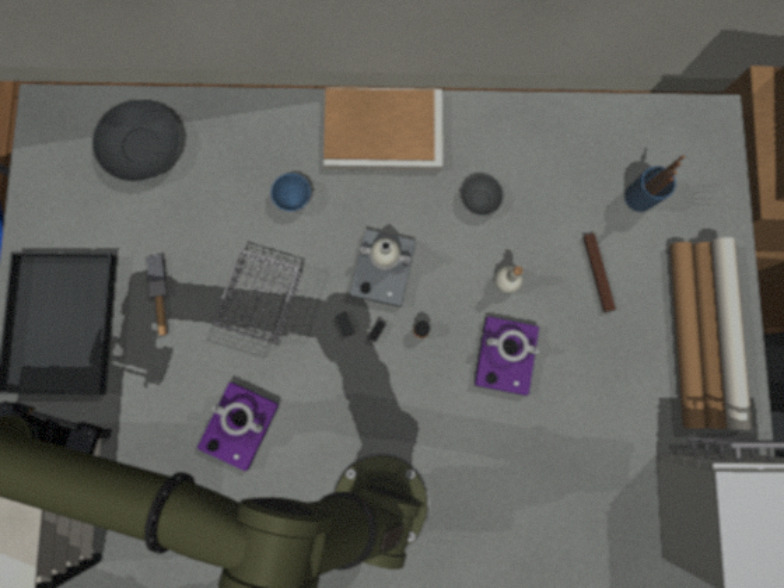

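Candidates (in 1.4× pictures). For the reject: the short-necked white flask in the grey mixer, top (385,250) and scene (423,318). For the good flask: the white flask with the cork, top (508,280) and scene (310,420). The purple mixers at top (512,345) and (240,418) are decoys. The basket is at top (258,295). Next is one close crop and the measurements.

Run:
```python
from h import *
a=cam("scene");b=cam("top")
A=a["image"][170:330,200:345];B=b["image"][145:265,140:395]
A=cv2.resize(A,None,fx=3.2,fy=3.2)[:,:,::-1];B=cv2.resize(B,None,fx=3.1,fy=3.1)[:,:,::-1]
cv2.imwrite("pics/tcrop.png",B);cv2.imwrite("pics/scrop.png",A)
def belly(c,x0,y0,x1,y1):
    im=c["image"].astype(int); 
    m=((im.min(2)>95)&(im[...,0]-im[...,2]>8)).astype(np.uint8)
    k=np.zeros_like(m);k[y0:y1,x0:x1]=m[y0:y1,x0:x1]
    k=cv2.morphologyEx(k,cv2.MORPH_CLOSE,np.ones((7,7)))
    k=cv2.resize(k*255,None,fx=4,fy=4,interpolation=cv2.INTER_LINEAR)>127
    d=cv2.distanceTransform(k.astype(np.uint8),cv2.DIST_L2,5)
    v,u=np.nonzero(d>d.max()-0.7); p=((u.mean()+.5)/4-.5,(v.mean()+.5)/4-.5)
    X=c["image"]; print("belly px",p,"r",d.max()/4); return p
for n,ra,rb,z in(("rej",(285,205,320,245),(260,165,290,195),.102),("good",(203,285,240,318),(350,183,380,213),.036)):
    p=belly(a,*ra);q=belly(b,*rb)
    print(n,two(a,p,b,q),onz(a,*p,z),onz(b,*q,z))
    X=two(a,p,b,q); print("exp r", *[34e-3*c["camera_matrix"][0,0]/(c["R"]@X+c["t"])[2] for c in(a,b)])
```

```text
belly px (np.float64(297.48214285714283), np.float64(226.38690476190476)) r 5.3937993
belly px (np.float64(274.75), np.float64(180.375)) r 8.988373
rej [ 0.57786589 -0.00985877  0.09847571] [ 0.57643418 -0.01568356  0.102     ] [ 0.58024644 -0.00629731  0.102     ]
exp r 11.714661878802229 10.349352947030932
belly px (np.float64(218.0), np.float64(304.2083333333333)) r 5.75
belly px (np.float64(363.25), np.float64(200.0)) r 8.5
good [ 0.53117099 -0.31496965  0.0258421 ] [ 0.5333732  -0.31990742  0.036     ] [ 0.53091463 -0.31045133  0.036     ]
exp r 12.226478632746112 9.86709400143786
```

View pics/tcrop.png

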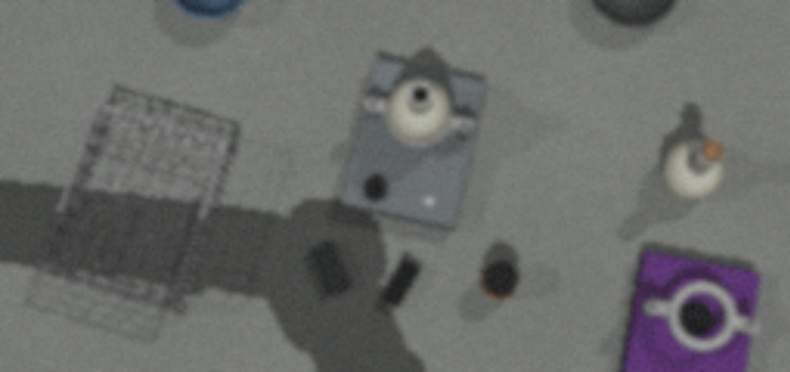

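The crop confirms the short neck with an open mouth at (421,95), sitting in the grey mixer. The corked flask is at (692,170) and the basket rim corners are near (115,88), (240,124), (184,310) and (50,268).

Run:
```python
from h import *
b=cam("top")
P=lambda u,v,z:onz(b,(u+.5)/3.1-.5+140,(v+.5)/3.1-.5+145,z).round(4)
print("rejbelly",P(419,110,.102),"mouth",P(421,95,.164))
print("goodbelly",P(692,170,.036),"cork",P(712.5,149,.142))
q=[P(375,104,.095),P(462,124,.095)];print("posts",q,np.linalg.norm(q[0]-q[1]),(q[0]+q[1])/2, np.degrees(np.arctan2(*(q[0]-q[1])[1::-1])))
m=[P(u,v,.035) for u,v in((378,53),(485,76),(455,228),(341,203))];print("mix",m)
c=[P(u,v,.07) for u,v in((115,88),(240,124),(184,310),(50,268))];print("bask",c,np.mean(c,0),[np.linalg.norm(c[i]-c[i-1]) for i in range(4)])
print("jar",P(500,275,.05),"clip",P(402,281,.02),"block",P(328,269,.018))
print(env.get_obs()["qpos"])
```

```text
rejbelly [ 0.581  -0.0065  0.102 ] mouth [ 0.5813 -0.0077  0.164 ]
goodbelly [ 0.5326 -0.3093  0.036 ] cork [ 0.5333 -0.3075  0.142 ]
posts [array([0.5888, 0.0402, 0.095 ]), array([ 0.568 , -0.0524,  0.095 ])] 0.0949073232158615 [ 0.5784 -0.0061  0.095 ] 77.34023073717307
mix [array([0.6625, 0.0389, 0.035 ]), array([ 0.6374, -0.0806,  0.035 ]), array([ 0.4656, -0.0476,  0.035 ]), array([0.4921, 0.0773, 0.035 ])]
bask [array([0.6098, 0.3217, 0.07  ]), array([0.5714, 0.1858, 0.07  ]), array([0.3701, 0.2388, 0.07  ]), array([0.4134, 0.3814, 0.07  ])] [0.491175 0.281925 0.07    ] [np.float64(0.2052731107573518), np.float64(0.1412209970223975), np.float64(0.2081602507684885), np.float64(0.1490290240188132)]
jar [ 0.4125 -0.0956  0.05  ] clip [0.4086 0.0098 0.02  ] block [0.4214 0.0912 0.018 ]
[-73.73329389  18.41682726  -4.01588027  83.13918434   1.29359634
  78.53867225  -3.2604948 ]
```

Call:
step_arm(steps=[1,-40,-36,0,0,1,-40,-36,0,0,1,-40,-36,0,0,1,-40,-36,0,0,1,-40,-36,0,0,1,-40,-36,0,0,1,-40,-36,0,0,1,-40,-36,0,0,1,-40,-36,0,0,1,-40,-36,0,0], grip_force=30)

```text
time_s: 1.5
tool_pos: [0.4635, 0.1712, 0.405]
tool_rot: [180.0, 0.0, 164.5]
force: [-0.2, 0.8, 0.7]
grip_width: 0.0872
grasp_force: 0.0
```

Call:
step_arm(steps=[1,-40,-36,0,0,1,-40,-36,0,0,1,-40,-36,0,0,1,-36,-32,0,0,1,0,0,0,0,1,0,0,0,0])

```text
time_s: 2.25
tool_pos: [0.5757, -0.0031, 0.4044]
tool_rot: [180.0, -0.1, 164.6]
force: [0.1, 1.0, 0.1]
grip_width: 0.0872
grasp_force: 0.0
```

```bash
cat >> h.py <<'E'
def delta(target):
    o=env.get_obs();from scipy.spatial.transform import Rotation as Ro
    R=Ro.from_euler("xyz",o["tool_rot"],degrees=True).as_matrix()
    print("t",o["time_s"],"pos",o["tool_pos"].round(4),"rot",o["tool_rot"].round(2),"w",o["grip_width"],"F",o["force"].round(2),"gf",o["grasp_force"])
    print("tool delta mm",(R.T@(np.array(target)-o["tool_pos"])*1000).round(1))
E
python3 - <<'E'
from h import *
delta([.581,-.007,.321])
w=cam("wrist");save(w,"pics/w1.png")
for X in([.581,-.007,.164],[.581,-.007,.102]):print(proj(w,X))
E
```

```text
t 2.25 pos [ 0.5757 -0.0031  0.4044] rot [ 1.7998e+02 -5.0000e-02  1.6456e+02] w 0.08717111578804322 F [0.11 0.99 0.11] gf 0.0
tool delta mm [-6.2 -2.4 83.4]
[272.30400933 248.21418475]
[273.37081752 220.27133772]
```

View pics/w1.png

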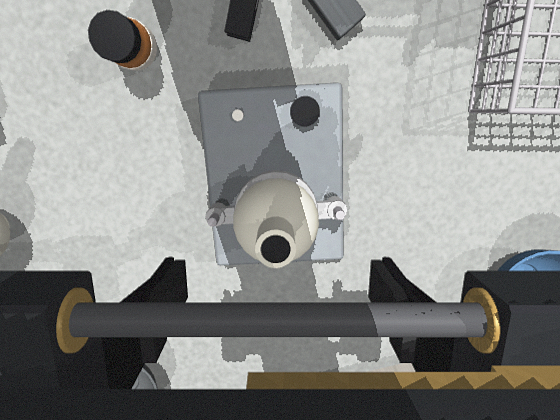

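The wrist view shows the mouth at (276,249), the belly centre near (276,216) and the post tops at (215,218) and (338,211). The prediction agrees within 4 px.

Run:
```python
from h import *
w=cam("wrist")
print(onz(w,276,249,.164),onz(w,276.5,217,.102),onz(w,215.5,214,.095),onz(w,339,208,.095))
im=w["image"].astype(int);m=((im.min(2)<40)).astype(np.uint8);k=np.zeros_like(m);k[225:275,250:302]=m[225:275,250:302]
c=cv2.moments(k,True);p=(c["m10"]/c["m00"],c["m01"]/c["m00"]);print(p,onz(w,*p,.164))
X=onz(w,*p,.164);delta([X[0],X[1],.321])
```

```text
[ 0.58205206 -0.00409122  0.164     ] [ 0.57899653 -0.00307785  0.102     ] [ 0.56547433 -0.05027202  0.095     ] [0.58698406 0.04662789 0.095     ]
(274.1547861507128, 249.41955193482687) [ 0.58201517 -0.00528641  0.164     ]
t 2.35 pos [ 0.5755 -0.002   0.4046] rot [ 1.7995e+02 -4.0000e-02  1.6468e+02] w 0.086545265947382 F [-0.08  1.7   0.16] gf 0.0
tool delta mm [-7.2 -1.5 83.6]
```

Call:
step_arm(steps=[1,-6,-1,20,0,1,0,0,30,0,1,0,0,20,0,1,0,0,13,0,1,0,0,0,0,0,0,0,0,0,0,0,0,0,0,0,0,0,0,0,0,0,0,0,0,0,0,0,0,0], grip_force=30)

```text
time_s: 3.6
tool_pos: [0.5814, -0.0062, 0.3219]
tool_rot: [180.0, 0.0, 164.5]
force: [0.9, -0.4, -0.9]
grip_width: 0.0448
grasp_force: 0.0
```

Run:
```python
from h import *
delta([.581,-.0045,.321])
```

```text
t 3.6 pos [ 0.5814 -0.0062  0.3219] rot [1.7999e+02 2.0000e-02 1.6454e+02] w 0.044810319574755196 F [ 0.9  -0.35 -0.92] gf 0.0
tool delta mm [0.9 1.5 0.9]
```

Call:
step_arm(steps=[0,0,0,0,0,0,0,0,0,0,0,0,0,0,0,0,0,0,0,0,0,0,0,0,0,0,0,0,0,0])

```text
time_s: 4.35
tool_pos: [0.5814, -0.0062, 0.3217]
tool_rot: [180.0, -0.0, 164.5]
force: [-1.4, 0.2, -0.7]
grip_width: 0.0254
grasp_force: 30.0
```

Call:
step_arm(steps=[0,0,0,-20,0,0,0,0,-40,0,0,21,34,0,0,0,26,42,0,0,0,26,42,0,0,0,26,42,0,0,0,26,42,0,0,0,20,34,0,0,0,10,18,0,0,0,0,0,0,0,0,0,0,0,0])

```text
time_s: 5.72
tool_pos: [0.5007, 0.2777, 0.3817]
tool_rot: [-179.9, 0.0, 164.4]
force: [-0.1, 0.0, -1.4]
grip_width: 0.0255
grasp_force: 30.0
```

Run:
```python
from h import *
delta([.499,.28,.268])
w=cam("wrist");save(w,"pics/w2.png")
```

```text
t 5.725 pos [0.5007 0.2777 0.3817] rot [-1.7992e+02  4.0000e-02  1.6437e+02] w 0.025466907353236246 F [-0.09  0.01 -1.44] gf 30.000042957253754
tool delta mm [  2.3   1.9 113.7]
```

View pics/w2.png

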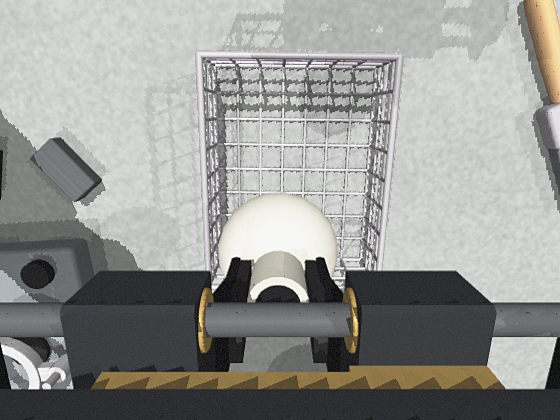

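The flask is held over the basket, belly at (278,245). The rim's near-base edge runs from (200,56) to (400,56), so the basket centre can be checked from it.

Run:
```python
from h import *
w=cam("wrist")
a=onz(w,199,55,.07);b=onz(w,402,55,.07);d=(b-a)/np.linalg.norm(b-a)
n=np.array([d[1],-d[0],0]); n*=np.sign(n[0])
c=(a+b)/2+n*.095;print(a,b,np.linalg.norm(b-a),c);delta([c[0],c[1],.268])
```

```text
[0.37491911 0.25458427 0.07      ] [0.41450314 0.39548039 0.07      ] 0.14635098594119067 [0.48617023 0.29933737 0.07      ]
t 5.825 pos [0.5007 0.2777 0.3818] rot [-1.7997e+02  3.0000e-02  1.6434e+02] w 0.02503503679477136 F [ 1.04  0.38 -1.67] gf 29.999997792765498
tool delta mm [ 19.9  16.9 113.8]
```

Call:
step_arm(steps=[0,15,13,0,0,0,0,0,40,0,0,0,0,40,0,0,0,0,25,0,0,0,0,8,0,0,0,0,0,0,1,0,0,0,0,1,0,0,0,0,1,0,0,0,0,1,0,0,0,0,1,0,0,0,0,1,0,0,0,0])

```text
time_s: 7.32
tool_pos: [0.4887, 0.2965, 0.2688]
tool_rot: [180.0, 0.0, 164.5]
force: [0.0, -0.1, -0.4]
grip_width: 0.0773
grasp_force: 0.0
```

Call:
step_arm(steps=[1,0,0,0,0,1,0,0,0,0,1,0,0,-20,0,1,0,0,-40,0,1,0,0,-40,0,1,0,0,-30,0])

```text
time_s: 8.07
tool_pos: [0.4889, 0.2964, 0.4008]
tool_rot: [179.9, 0.1, 164.5]
force: [1.0, 0.6, 0.7]
grip_width: 0.087
grasp_force: 0.0
```

Run:
```python
from h import *
delta([.533,-.309,.405])
w=cam("wrist");save(w,"pics/w3.png")
```

```text
t 8.075 pos [0.4889 0.2964 0.4008] rot [1.7992e+02 6.0000e-02 1.6453e+02] w 0.08698076489838509 F [1.05 0.6  0.71] gf 0.0
tool delta mm [-204.  -571.7   -4.9]
```

View pics/w3.png

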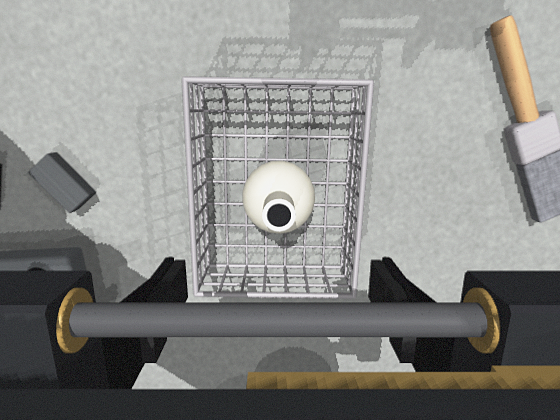

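The reject stands upright in the basket, belly at (279,198), and is let go. Next I move over the good flask.

Call:
step_arm(steps=[1,-10,-28,0,0,1,-18,-52,0,0,1,-18,-52,0,0,1,-18,-52,0,0,1,-18,-52,0,0,1,-18,-52,0,0,1,-18,-52,0,0,1,-18,-52,0,0,1,-18,-52,0,0,1,-18,-52,0,0,1,-18,-52,0,0,1,-14,-24,0,0])

```text
time_s: 9.62
tool_pos: [0.5316, -0.3129, 0.3986]
tool_rot: [-179.9, -0.0, 164.3]
force: [0.4, 0.1, 0.4]
grip_width: 0.0872
grasp_force: 0.0
```

Call:
step_arm(steps=[1,0,0,0,0,1,0,0,0,0])

```text
time_s: 9.88
tool_pos: [0.5331, -0.3083, 0.3982]
tool_rot: [179.9, -0.1, 164.6]
force: [0.3, 0.5, -0.4]
grip_width: 0.0873
grasp_force: 0.0
```

Run:
```python
from h import *
delta([.533,-.309,.264])
w=cam("wrist");save(w,"pics/w4.png")
print(proj(w,[.533,-.309,.142]),proj(w,[.533,-.309,.036]))
im=w["image"].astype(int);m=((im[...,0]-im[...,2]>60)&(im[...,0]>100)).astype(np.uint8);m[300:]=0
n,_,st,ce=cv2.connectedComponentsWithStats(m)
for s,c in zip(st[1:],ce[1:]):
    if s[4]>100:print(s,c,onz(w,*c,.138))
```

```text
t 9.875 pos [ 0.5331 -0.3083  0.3982] rot [ 1.7995e+02 -5.0000e-02  1.6458e+02] w 0.08733933267486654 F [ 0.33  0.48 -0.37] gf 0.0
tool delta mm [ -0.2  -0.8 134.2]
[274.98216543 231.25437561] [275.680535   196.03576032]
[   0  186   80   84 1665] [ 32.83423423 225.91591592] [ 0.48718868 -0.46547113  0.138     ]
[261 216  32  31 743] [276.9448183  230.71870794] [ 0.53424364 -0.30799457  0.138     ]
```

View pics/w4.png

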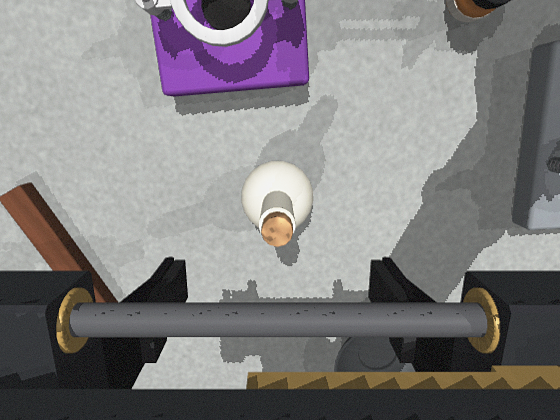

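The corked flask is centred under the gripper, cork at (277,231), with nothing near the fingers. Descending to grasp the neck at 100 mm up.

Call:
step_arm(steps=[1,-1,0,30,0,1,0,0,40,0,1,0,0,40,0,1,0,0,18,0,1,0,0,6,0,0,0,0,0,0,0,0,0,0,0,0,0,0,0,0,0,0,0,0,0,0,0,0,0,0,0,0,0,0,0,0,0,0,0,0], grip_force=55)

```text
time_s: 11.42
tool_pos: [0.5339, -0.3095, 0.2647]
tool_rot: [180.0, -0.0, 164.5]
force: [-0.7, -1.1, -2.1]
grip_width: 0.0252
grasp_force: 53.2
```

Call:
step_arm(steps=[0,0,0,0,0,0,0,0,0,0,0,0,0,0,0,0,0,0,0,0,0,0,0,0,0])

```text
time_s: 12.05
tool_pos: [0.5338, -0.3094, 0.2647]
tool_rot: [180.0, -0.0, 164.5]
force: [0.4, -0.5, 0.5]
grip_width: 0.0251
grasp_force: 55.0
```

Call:
step_arm(steps=[0,0,0,-20,0,0,0,0,-40,0,0,0,0,-40,0,0,0,0,-20,0,0,-3,22,0,0,0,-7,48,0,0,0,-7,48,0,0,0,-7,48,0,0,0,-7,48,0,0,0,-7,48,0,0,0,-5,42,0,0,0,-2,24,0,0])

```text
time_s: 13.55
tool_pos: [0.6651, -0.0022, 0.3841]
tool_rot: [180.0, -0.1, 164.7]
force: [-0.5, -1.0, -1.9]
grip_width: 0.0253
grasp_force: 55.0
```

Call:
step_arm(steps=[0,0,0,0,0,0,0,0,0,0])

```text
time_s: 13.8
tool_pos: [0.664, -0.0081, 0.3849]
tool_rot: [-179.9, -0.0, 164.4]
force: [-0.2, -0.7, -2.1]
grip_width: 0.0253
grasp_force: 55.0
```

Run:
```python
from h import *
delta([.581,-.005,.385])
w=cam("wrist");print(proj(w,[.581,-.005,.08]))
save(w,"pics/w5.png",(160,0,420,260),2.3)
```

```text
t 13.8 pos [ 0.664  -0.0081  0.3849] rot [-179.89   -0.    164.36] w 0.025275962662843397 F [-0.17 -0.71 -2.14] gf 54.99506760388613
tool delta mm [ 80.8 -19.4  -0.1]
[250.59659028 104.65354876]
```

View pics/w5.png

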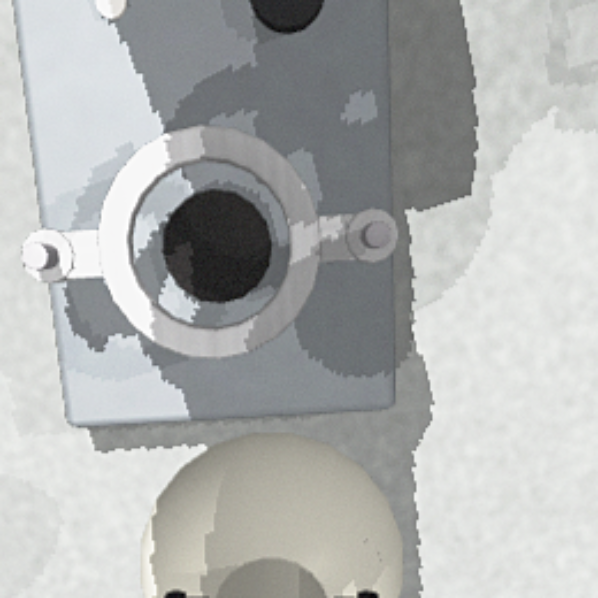

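The ring centre is at crop (210,242), raw (251,105), against a predicted (250.6,104.7). So the ring is at about (0.581,-0.005).

Call:
step_arm(steps=[0,20,-5,0,0,0,40,-9,0,0,0,20,-5,0,0,0,0,0,0,0,0,0,0,0,0,0,0,0,0,0])

```text
time_s: 14.6
tool_pos: [0.5831, -0.0028, 0.3848]
tool_rot: [-180.0, 0.0, 164.5]
force: [-0.3, -0.2, -1.0]
grip_width: 0.0254
grasp_force: 55.0
```

Call:
step_arm(steps=[0,0,0,0,0])

```text
time_s: 14.72
tool_pos: [0.5829, -0.0025, 0.3846]
tool_rot: [-180.0, 0.0, 164.5]
force: [-0.5, 0.5, -1.6]
grip_width: 0.025
grasp_force: 55.0
```

Run:
```python
from h import *
delta([.5814,-.0054,.331])
```

```text
t 14.725 pos [ 0.5829 -0.0025  0.3846] rot [-1.7996e+02  1.0000e-02  1.6452e+02] w 0.025047187835191987 F [-0.47  0.45 -1.55] gf 54.99566098675132
tool delta mm [ 0.7 -3.2 53.6]
```

Call:
step_arm(steps=[0,1,-3,10,0,0,0,0,20,0,0,0,0,14,0,0,0,0,6,0,0,0,0,3,0,0,0,0,2,0,0,0,0,0,0,0,0,0,0,0])

```text
time_s: 15.72
tool_pos: [0.5811, -0.0054, 0.3306]
tool_rot: [180.0, 0.1, 164.5]
force: [-0.1, -0.9, 2.6]
grip_width: 0.0252
grasp_force: 55.0
```

Run:
```python
from h import *
delta([.5814,-.0054,.311])
```

```text
t 15.725 pos [ 0.5811 -0.0054  0.3306] rot [1.7998e+02 1.0000e-01 1.6452e+02] w 0.025151509726344858 F [-0.08 -0.92  2.56] gf 54.996661227196455
tool delta mm [-0.3  0.  19.6]
```

Call:
step_arm(steps=[0,0,0,3,0,0,0,0,3,0,0,0,0,3,0,0,0,0,3,0,0,0,0,3,0,0,0,0,0,0,0,0,0,0,0])

```text
time_s: 16.6
tool_pos: [0.5812, -0.0054, 0.3157]
tool_rot: [180.0, 0.1, 164.5]
force: [0.5, -2.3, 8.7]
grip_width: 0.0252
grasp_force: 55.0
```

Call:
step_arm(steps=[0,0,0,2,0,0,0,0,2,0,0,0,0,0,0,0,0,0,0,0])

```text
time_s: 17.1
tool_pos: [0.5813, -0.0054, 0.312]
tool_rot: [180.0, 0.1, 164.5]
force: [-0.3, -2.8, 9.8]
grip_width: 0.0252
grasp_force: 55.0
```

Call:
step_arm(steps=[0,0,0,1,0,0,0,0,1,0,0,0,0,0.5,0,0,0,0,0,0,0,0,0,0,0])

```text
time_s: 17.73
tool_pos: [0.5814, -0.0057, 0.3102]
tool_rot: [180.0, 0.1, 164.5]
force: [-0.5, -2.4, 12.5]
grip_width: 0.0249
grasp_force: 55.0
```

Run:
```python
from h import *
delta([.5814,-.0054,.310])
a=cam("scene");b=cam("top");
A=cv2.resize(a["image"][170:290,240:400],None,fx=3.5,fy=3.5);B=cv2.resize(b["image"][140:260,140:340],None,fx=2.8,fy=2.8)
A=cv2.resize(A,(400,300));B=cv2.resize(B,(400,300))
cv2.imwrite("pics/f.png",np.hstack([A,B])[...,::-1])
```

```text
t 17.725 pos [ 0.5814 -0.0057  0.3102] rot [1.7995e+02 1.5000e-01 1.6452e+02] w 0.024916601157452846 F [-0.46 -2.42 12.54] gf 54.997296798974276
tool delta mm [0.1 0.2 0.2]
```

View pics/f.png

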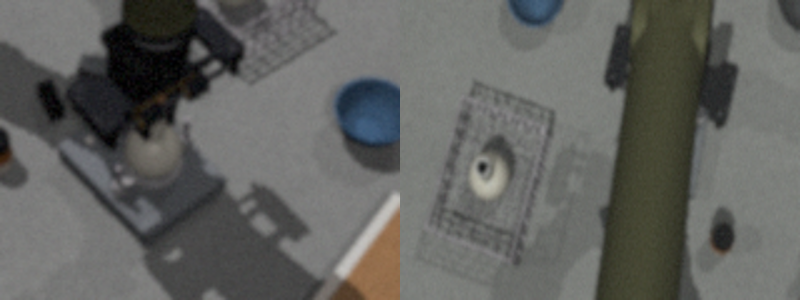

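The flask sits in the ring at the stop, with the force up to 12.5 N. The reject is in the basket and the bystanders are untouched.

```bash
python3 -c "
from cell import env
print(env.sign_off())"
```

```text
the job is handed in; nothing more can be done
None
```

I handed the job in with the broken flask standing loose in the basket and the good flask held upright in the ring, pressed down about 20 mm with a 12.5 N reading at the wrist; the sign-off returned no verdict.

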